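# Punch a drilling mark through the jig

## Task

Take the automatic centre punch out of its stand and mark the workpiece through the lone hole of the jig (the single hole at one end, not the pair at the other end): nose in the hole, press straight down until the spring trips with a snap, without then ramming it hard against its stop. Fire the punch nowhere else, leave the other things alone, and put the punch back upright in its stand, fully home.

Things in the scene. Friction and masses are not known exactly. Their poses are not given: they have to be found in the camera images.
- punch: Automatic centre punch, steel, 124 mm long, 0.2 kg, standing upright in the stand. Origin on its axis at the underside of its flange (28 mm diameter, 5 mm thick); z points along the axis to the cap. Above the flange is the grip, 16 mm diameter, from 5 to 45 mm above the origin, then a 15 mm diameter cap up to 54 mm. The barrel below the flange is 16 mm diameter and 36 mm long, its last 8 mm tapering to 9 mm.
- punch_tip (a point): Point of the punch's 5 mm thick spring nose, on the axis, 70 mm below the punch's origin when fully out (34 mm sticks out of the barrel). Pushed in, it resists with 4 to 5 N for 5.5 mm, then climbs fast to 11 to 13 N at about 8 mm of stroke, where it trips: the force drops at once by 3 N or more, to about 6 N by 9.5 mm. At 11.5 mm it is hard against its stop. It springs out again when relieved.
- jig: Marking jig: flat aluminium block 140 x 90 x 24 mm (x, y, z), screwed to the bench. Origin at the centre of its underside. Three 9 mm holes: the lone one at x = +50, y = 0 mm, the pair at x = -50, y = +/-25 mm. The workpiece lies hidden inside, 6 to 18 mm below the block's top (different each time, not measured); the punch's point must go down the hole to it.
- jig_hole (a point): Centre of the mouth of the jig's lone hole, level with the block's top (24 mm above the bench); axes as jig.
- stand: Fixed tool stand: grey block 60 x 60 x 80 mm on an 84 x 84 x 6 mm dark foot plate. Origin at the centre of its underside. A 21 mm diameter hole goes down through it in the middle; the punch hangs in it by its flange, which rests on the block's top, 80 mm above the bench.
- stand_mouth (a point): Centre of the stand's hole at the block's top; the origin of punch is here when the punch is home.
- brass_box: Small reddish-brown box, 36 x 87 x 30 mm, loose on the bench behind the stand; not to be disturbed. Origin at the centre of its underside.
- gear_motor: Small black geared motor, 34 x 55 x 49 mm, loose on the bench in front of the stand; not to be disturbed. Origin at the centre of its underside.
- sanding_block: Wooden sanding block, 61 x 106 x 24 mm, loose on the bench farther back; not to be disturbed. Origin at the centre of its underside.
There are look-alikes about, which are no part of the job. Several things have the shape of the stand; the one meant has the colours described above. Of the things shaped like the jig, the aluminium one is meant.

How it is judged:
By the outcome, as a careful person would: the job done as asked, in the order asked, and still so for the second after the job is handed in, with the robot touching nothing.
It also fails if it takes over 64 s, if anything falls off the work surface, if the arm or the gripper's body presses on something with over 40 N, if the wrist force passes 120 N, or if a joint passes its speed limit or range.

## Robot

A 7-joint arm with a two-finger parallel gripper is mounted at the origin on a cart in front of the work surface, level with it; the furniture and walls round the work are solid. World frame = base frame: x ahead of the robot, y to its left, z up, the work surface at z = 0. Lengths are in m, angles in rad, forces in N, time in s.
With the tool pointing down it reaches from about 0.425 to 0.95 m from the base axis. Payload 4.7 kg.
Tool frame: the origin (TCP) lies on the centre line of the jaws, within the pads' length; the fingertips stand robot.nose_length ahead of it and the grasp point (between the pads) lies 8 mm behind it (robot.nose_length is the distance from the TCP to the fingertips, in m); z points along the fingers, x is the direction in which the jaws open and shut, and the axes are right-handed (so a half turn about z gives the same grasp; the last joint's range is limited). The gripper opens to 85 mm and grips with 20 to 120 N. Pads are 22 mm wide; open, the fingers measure 114 mm over their backs; the gripper's body (76 mm by 85 mm) begins 54 mm behind the grasp point. The pads swing forward as they close: fully open they stand 13 mm farther back than shut.
Start: joints at [-0.029, 0.469, -0.049, 1.532, 0.024, 1.141, -0.082], TCP at [0.675, 0, 0.242] pointing down, gripper open.
Joint ranges: [-2.59, 2.59], [-0.33, 1.99], [-1.39, 1.29], [0.1, 2.45], [-1.04, 4.18], [0.21, 1.99], [-2.66, 2.66]. Speed limits (rad/s): [2.57, 2.57, 3.14, 3.14, 3.14, 3.14, 3.14].

## Interface

Orientations are given as [roll, pitch, yaw] about the fixed x, y, z axes, in that order (R = Rz(yaw) Ry(pitch) Rx(roll)).
In Python, from plant import robot gives the robot as it stands. Calls block until the motion is done:
- robot.goto(position, orientation): joint-space move of the TCP to a pose.
- robot.move_straight(position, vel=0.15, attitude=None, contact_N=None): straight line of the TCP; attitude=None keeps the orientation; vel is the mean speed in m/s. With contact_N (N) it stops when the force on the tool has changed by that much, and returns True; else False.
- robot.move_joints(angles): joint-space move.
- robot.grip(opening, strength=None): opening from 0.0 (shut) to 1.0 (fully open); strength is the grip in N (None keeps the last); returns when the fingers have stopped.
- robot.sleep(seconds).
- robot.inverse_kinematics(position, orientation): joint angles nearest the present ones, or None.
- robot.sense(): the state.
- robot.grab_frame(name): name is "scene" or "side" or "wrist"; returns a dict with "image" (480x640x3 uint8, red, green, blue), "range_z" (480x640 float32, m along the optical axis (not along the pixel's ray), 0 where there is no reading), "fx", "fy", "cx", "cy" (pixels), "dist_coeffs" ([k1, k2, p1, p2, k3] as OpenCV has them; the pictures are not rectified), "R" (3x3) and "t" (3): a world point X has camera coordinates R X + t. Camera axes: x right, y down, z forward; pixel columns grow to the right and rows downward; lengths in m; the calibration is good to about 2 mm. A picture is of the moment at which its call begins.
A pose or a line that the arm cannot do raises robot.IKError and nothing moves.
- robot.close_job(): hands the job in, once; it reports no verdict.
The state is a dict: "t": time; "joint_pos": joint angles; "joint_velocities": joint speeds; "effort": joint torques, N m; "tcp_pos": TCP position; "tcp_rot": TCP orientation; "wrist_force": force on the tool from outside, world axes, zero at the start; "torque": the same for the moment, N m; "opening": opening from 0.0 (shut) to 1.0 (fully open).
Only numpy, scipy, OpenCV 4.12 (cv2) and the standard library are available. Lean on these libraries where they do the work, as an engineer would, in place of code of your own. Each camera call takes 0.05 s, during which the arm holds its last target.

## Working session

There is one attempt and no reset: what is moved stays moved. The work goes in short steps, each a Python script; the robot and the scene stay as the last script left them, time stands still between calls to the robot, and variables do not carry over. Pictures are saved under pics/ and viewed, and the job is handed in when it is done.

```bash
ls; mkdir -p pics
python3 - <<'E'
from plant import robot
import cv2
print(robot.nose_length, robot.sense())
for n in ["scene","side","wrist"]:
    f=robot.grab_frame(n); cv2.imwrite(f"pics/{n}0.png",f["image"][:,:,::-1])
    print(n,f["fx"],f["fy"],f["cx"],f["cy"],f["dist_coeffs"],f["R"],f["t"])
    import pickle; pickle.dump(f,open(f"{n}0.pkl","wb"))
E
```

```text
pics
0.011 {'t': 0.0, 'joint_pos': array([-0.02895743,  0.46948538, -0.04859556,  1.53369004,  0.02410899,
        1.14099444, -0.08227794]), 'joint_velocities': array([-5.45122819e-04, -1.98640158e-03, -4.89202677e-04, -9.23317027e-04,
        1.71745184e-03, -2.57562354e-05,  1.06140834e-04]), 'effort': array([ 1.18357209e-03, -5.10321057e+01, -4.63755790e-02, -2.37716943e+01,
        1.05899444e-02,  7.35067850e-03,  1.56414734e-05]), 'tcp_pos': array([6.74439798e-01, 4.82926587e-05, 2.41233426e-01]), 'tcp_rot': array([3.14151211e+00, 1.98955803e-03, 1.15259859e-04]), 'wrist_force': array([-0.88437615,  0.82665489,  0.42455385]), 'torque': array([-0.01188656, -0.00955676,  0.02187512]), 'opening': 1.0038702944466527}
scene 534.5343806843005 534.5343806843005 316.0445018537994 240.54350566544437 [-0.01867841  0.          0.          0.          0.        ] [[-0.87639574 -0.48123203 -0.01860773]
 [-0.18370062  0.36976357 -0.91078482]
 [ 0.44517928 -0.79478968 -0.41246184]] [0.54300969 0.14880066 0.96414205]
side 464.7642580542351 464.7642580542351 320.21086065815064 243.8214679634034 [-0.04359688  0.          0.          0.          0.        ] [[ 0.99930898 -0.03194545  0.01900135]
 [-0.00427883 -0.60668095 -0.79493391]
 [ 0.03692228  0.79430329 -0.60639841]] [-0.57286385  0.12336931  0.82517723]
wrist 348.7414885316959 348.7414885316959 315.8625409272094 236.94468265092573 [0.0019774 0.        0.        0.        0.       ] [[ 0.99999622  0.001137   -0.00250258]
 [ 0.00180392 -0.95841039  0.28538792]
 [-0.00207401 -0.28539136 -0.95840882]] [-0.67380016 -0.03601467  0.37993285]
```

View pics/scene0.png

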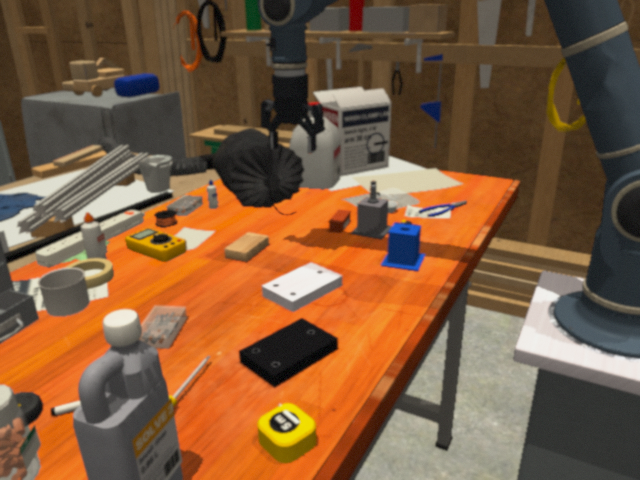

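View pics/side0.png

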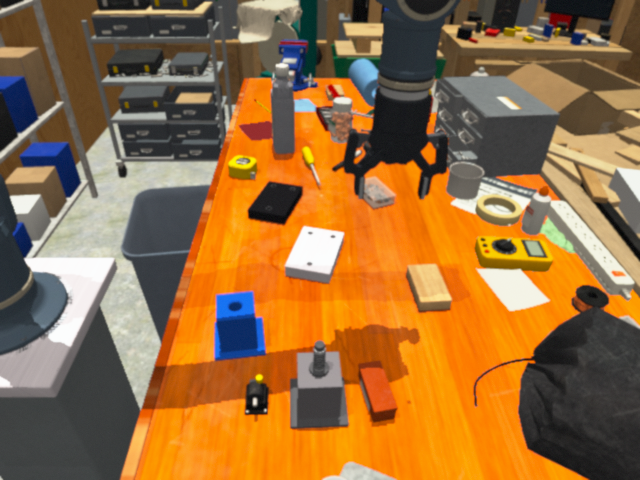

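View pics/wrist0.png

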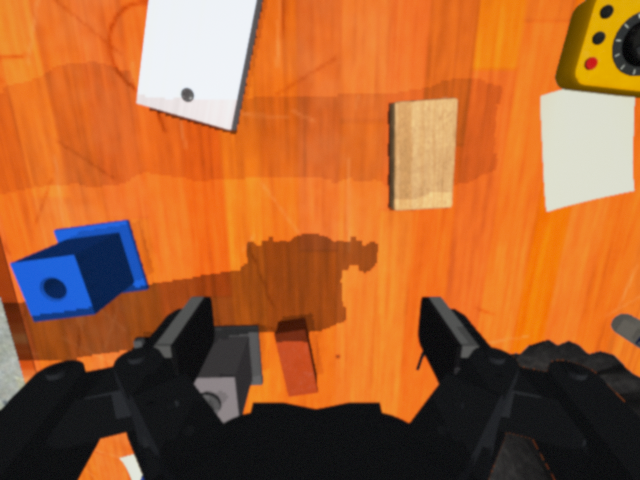

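Candidates in the side view:
- **Stand:** the grey block on a dark foot (319,385) holds the punch and matches the description. The blue one (237,325) doesn't.
- **Jig:** the pale metal block (315,253) matches. The black one (275,202) doesn't.

I'll confirm both in enlarged crops.

```bash
cat > h.py <<'E'
import numpy as np, cv2, pickle
def K(f): return np.array([[f["fx"],0,f["cx"]],[0,f["fy"],f["cy"]],[0,0,1.]])
def ray(f,p):
    n=cv2.undistortPoints(np.array([[p]],float),K(f),np.array(f["dist_coeffs"],float))[0,0]
    R=np.array(f["R"]);t=np.array(f["t"])
    return -R.T@t, R.T@np.array([n[0],n[1],1.])
def atz(f,p,z):
    c,d=ray(f,p); return c+d*(z-c[2])/d[2]
def bydepth(f,p):
    c,d=ray(f,p); return c+d*f["range_z"][int(round(p[1])),int(round(p[0]))]
def tri(obs):
    A=np.zeros((3,3));b=np.zeros(3)
    for f,p in obs:
        c,d=ray(f,p);d=d/np.linalg.norm(d);M=np.eye(3)-np.outer(d,d);A+=M;b+=M@c
    X=np.linalg.solve(A,b)
    res=[np.linalg.norm(np.cross(X-ray(f,p)[0],ray(f,p)[1]/np.linalg.norm(ray(f,p)[1]))) for f,p in obs]
    return X,res
def proj(f,X):
    r,_=cv2.Rodrigues(np.array(f["R"])); return cv2.projectPoints(np.array(X,float).reshape(-1,1,3),r,np.array(f["t"],float),K(f),np.array(f["dist_coeffs"],float))[0][:,0]
def crop(f,x0,y0,w,h,s,name):
    im=cv2.resize(f["image"][y0:y0+h,x0:x0+w,::-1],None,fx=s,fy=s,interpolation=cv2.INTER_CUBIC); cv2.imwrite(name,im)
def load(n): return pickle.load(open(n+".pkl","rb"))
E
python3 - <<'E'
from h import *
s=load("side0");c=load("scene0");w=load("wrist0")
crop(s,225,220,200,220,2.7,"pics/s_c.png")
crop(c,250,160,200,150,4,"pics/c_c.png")
for n,p in [("punchtop",(319,346)),("jig",(315,253)),("box",(376,378)),("sand",(428,283)),("motor",(257,385)),("blue",(236,305)),("standtop",(330,362))]: print(n,bydepth(s,p).round(4))
E
```

```text
punchtop [ 0.5629 -0.1958  0.1326]
jig [0.5666 0.1373 0.024 ]
box [ 0.6513 -0.1709  0.028 ]
sand [0.7776 0.0441 0.0244]
motor [ 0.4748 -0.1873  0.038 ]
blue [ 0.4328 -0.0542  0.0687]
standtop [ 0.5798 -0.1809  0.0802]
```

View pics/s_c.png

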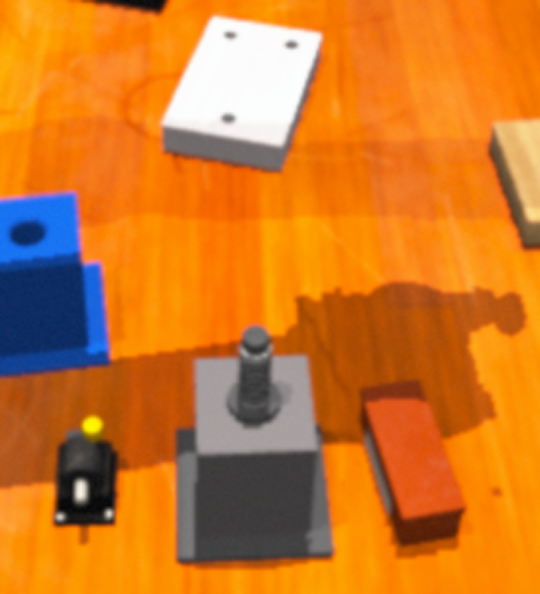

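View pics/c_c.png

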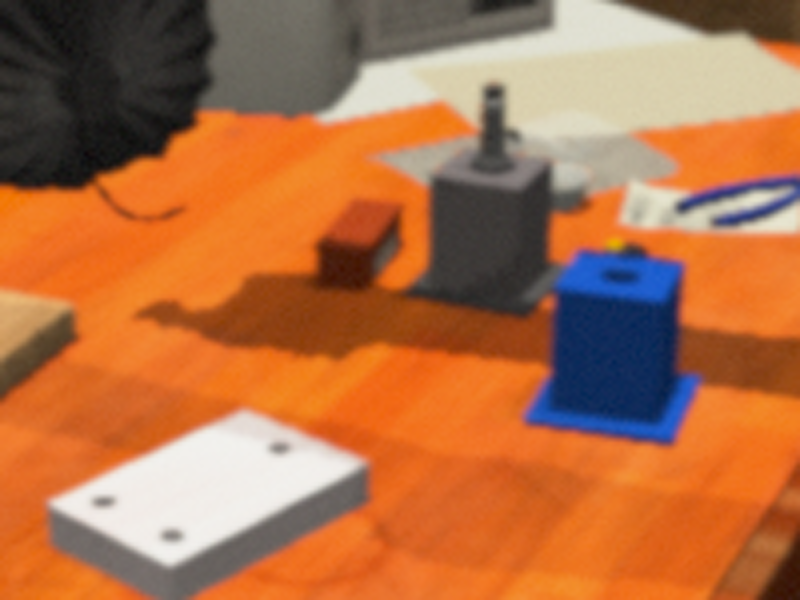

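The crops confirm it. The grey stand with the dark foot holds the punch, and the aluminium jig's lone hole is at about (309,264) in the side view and (320,272) in the scene view, at the end nearer the stand. Next I'll take wrist close-ups from two places each.

Run:
```python
from h import *
from plant import robot
s=load("side0");c=load("scene0")
print(tri([(s,(309.4,263.7)),(c,(320,272))]))
D=[np.pi,0,0]
def snap(n):
    f=robot.grab_frame("wrist"); pickle.dump(f,open(n+".pkl","wb")); return f
robot.goto([0.55,0.12,0.20],D);f=snap("j1")
robot.goto([0.58,0.17,0.20],D);f2=snap("j2")
robot.goto([0.54,-0.13,0.25],D);f3=snap("p1")
robot.goto([0.60,-0.15,0.25],D);f4=snap("p2")
for f,n in ((f,"j1"),(f2,"j2"),(f3,"p1"),(f4,"p2")): cv2.imwrite(f"pics/{n}.png",f["image"][:,:,::-1])
im=np.vstack([np.hstack([a["image"],b["image"]]) for a,b in((load("j1"),f2),(f3,f4))])
cv2.imwrite("pics/all4.png",cv2.resize(im,(800,600),interpolation=cv2.INTER_AREA)[:,:,::-1])
print(robot.sense()["t"],robot.sense()["tcp_pos"],robot.sense()["wrist_force"])
```

```text
(array([0.55368468, 0.10452493, 0.02243839]), [np.float64(0.001333383838142595), np.float64(0.0013333838381427653)])
2.9667 [ 0.60005956 -0.14831399  0.24905571] [-0.23055223 -0.56016283  0.25364945]
```

View pics/all4.png

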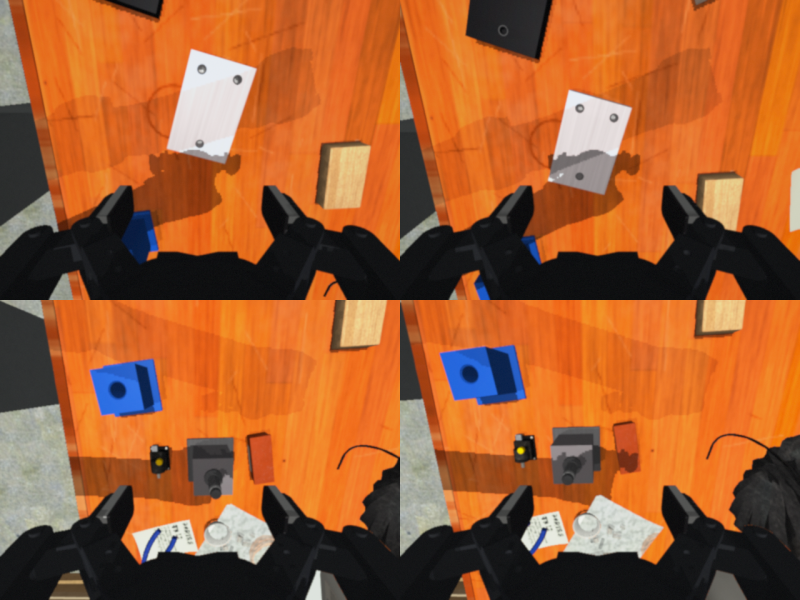

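Run:
```python
from h import *
j1,j2,p1,p2=map(load,("j1","j2","p1","p2"))
def C(f,x,y): return cv2.resize(f["image"][y:y+50,x:x+66,::-1],None,fx=6,fy=6,interpolation=cv2.INTER_CUBIC)
def C2(f,x,y): return cv2.resize(f["image"][y:y+100,x:x+132,::-1],None,fx=3,fy=3,interpolation=cv2.INTER_CUBIC)
a=np.vstack([np.hstack([C(j1,286,205),C(j2,254,257)]),np.hstack([C2(p1,270,220),C2(p2,210,200)])])
cv2.imwrite("pics/zoom.png",a); print(a.shape)
```

```text
(600, 792, 3)
```

View pics/zoom.png

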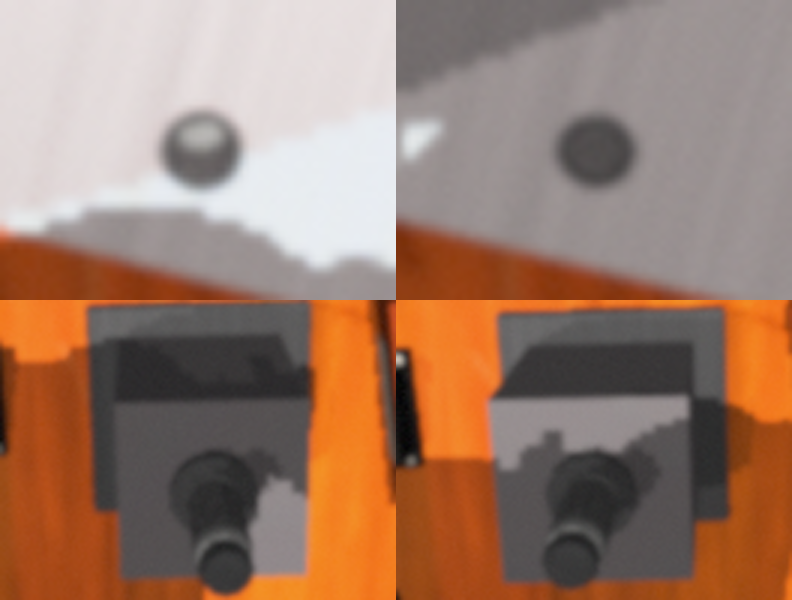

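Run:
```python
from h import *
j1,j2,p1,p2=map(load,("j1","j2","p1","p2"))
print("hole",tri([(j1,(319.1,229.25)),(j2,(286.9,281.4))]),atz(j1,(319.1,229.25),.024),atz(j2,(286.9,281.4),.024))
print("cap",tri([(p1,(344.7,309)),(p2,(268.3,287.3))]),atz(p1,(344.7,309),.134),atz(p2,(268.3,287.3),.134))
print("flange",tri([(p1,(341,283)),(p2,(275,263.7))]),atz(p1,(341,283),.085),atz(p2,(275,263.7),.085))
```

```text
hole (array([0.55414016, 0.10984475, 0.02515776]), [np.float64(2.060154858011607e-05), np.float64(2.0601548580079476e-05)]) [0.55413513 0.10953851 0.024     ] [0.55405372 0.10932158 0.024     ]
cap (array([ 0.56345047, -0.1897427 ,  0.12850997]), [np.float64(0.00034763688723219794), np.float64(0.00034763688723219116)]) [ 0.56301813 -0.18642079  0.134     ] [ 0.56415548 -0.18757745  0.134     ]
flange (array([ 0.56354368, -0.18742851,  0.08271907]), [np.float64(0.000345309834801494), np.float64(0.000345309834801456)]) [ 0.56344771 -0.18604773  0.085     ] [ 0.56372036 -0.18691089  0.085     ]
```

Run:
```python
from h import *
from plant import robot
D=[np.pi,0,0]
robot.goto([0.5635,-0.187,0.19],D)
print(robot.move_straight([0.5635,-0.187,0.103],vel=0.08,attitude=D,contact_N=6))
print(robot.sense()["tcp_pos"])
robot.grip(0.0,80)
s=robot.sense();print(s["tcp_pos"],s["tcp_rot"],s["opening"],s["wrist_force"],s["t"])
a=robot.grab_frame("side");b=robot.grab_frame("wrist")
A=cv2.resize(a["image"][310:430,250:410],(640,480),interpolation=cv2.INTER_CUBIC)
cv2.imwrite("pics/grip.png",A[:,:,::-1]);cv2.imwrite("pics/gripw.png",b["image"][:,:,::-1])
```

```text
False
[ 0.56394906 -0.18714474  0.10357982]
[ 0.56370582 -0.18702827  0.10328011] [ 3.14150907e+00 -4.90933551e-04  6.08610773e-06] 0.1641903732672955 [ 0.14170929 -0.22303362  2.87497876] 5.275
```

View pics/grip.png

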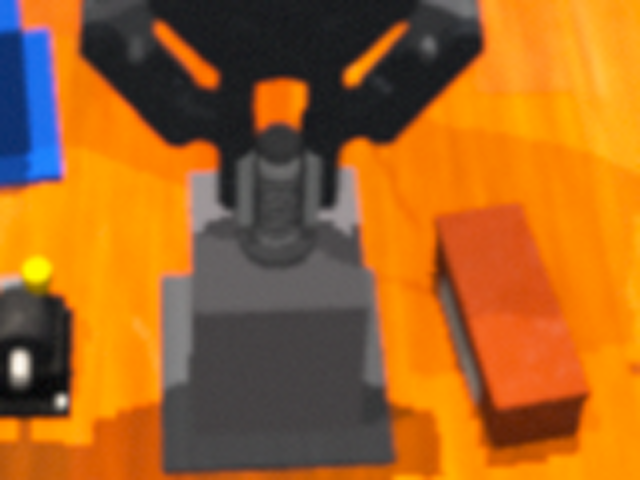

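View pics/gripw.png

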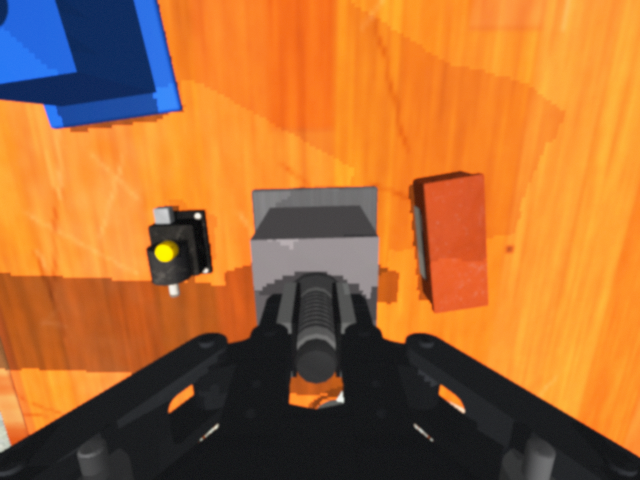

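The punch is gripped on its grip section. I'll lift it and carry it above the lone hole.

Run:
```python
from h import *
from plant import robot
D=[np.pi,0,0]
p=robot.sense()["tcp_pos"]; pickle.dump(p,open("home.pkl","wb"))
print(robot.sense()["wrist_force"])
robot.move_straight([0.5637,-0.187,0.225],vel=0.08,attitude=D)
print(robot.sense()["wrist_force"],robot.sense()["opening"])
robot.move_straight([0.5541,0.1095,0.20],vel=0.15,attitude=D)
robot.move_straight([0.5541,0.1095,0.135],vel=0.08,attitude=D)
robot.sleep(0.3)
s=robot.sense();print(s["tcp_pos"],s["tcp_rot"],s["opening"],s["wrist_force"],s["t"])
for n in ["side","scene","wrist"]: f=robot.grab_frame(n);pickle.dump(f,open(n+"1.pkl","wb"))
crop(load("side1"),250,140,130,160,4.5,"pics/side1c.png") 
crop(load("scene1"),250,200,133,100,6,"pics/scene1c.png")
cv2.imwrite("pics/w1.png",load("wrist1")["image"][:,:,::-1])
```

```text
[-0.33836719  0.15735367  3.36286193]
[-0.19929546  0.13255018 -2.25076604] 0.16384801700104518
[0.55428724 0.1095438  0.13538389] [-3.14142641e+00 -7.23222484e-04 -1.50724568e-06] 0.1659641641679088 [ 0.27709462  0.2134149  -2.32948237] 10.4417
```

Run:
```python
from h import *
crop(load("side1"),250,180,130,100,6,"pics/side1c.png")
```

```text
(no output)
```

View pics/side1c.png

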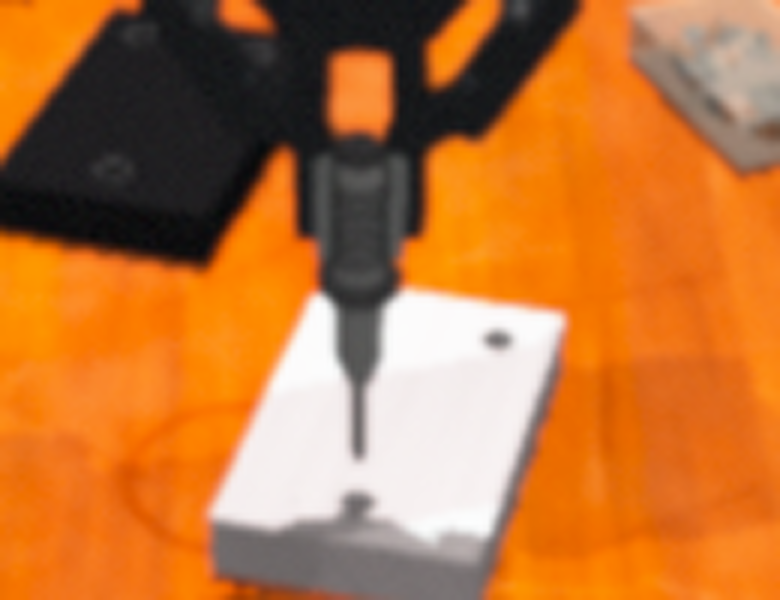

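View pics/scene1c.png

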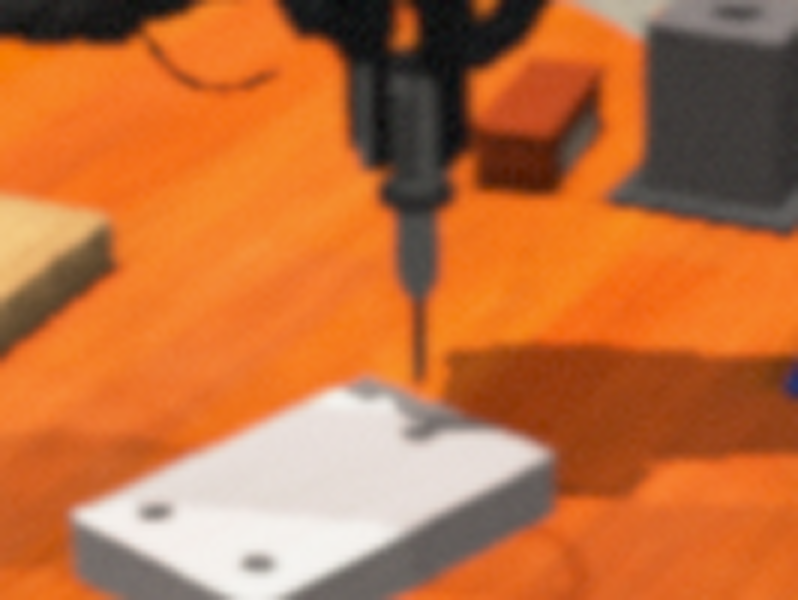

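View pics/w1.png

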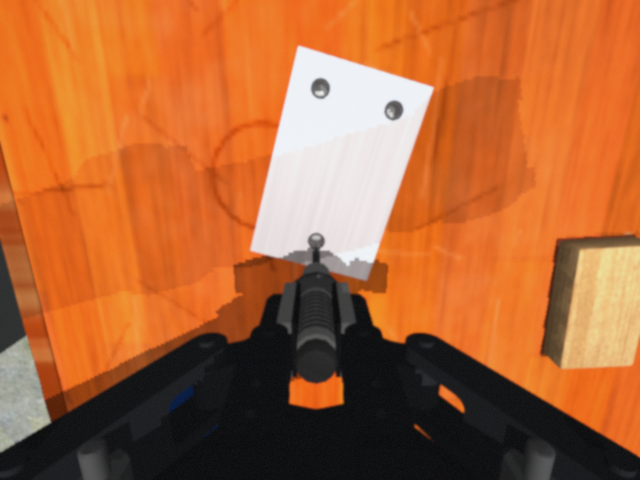

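Run:
```python
from h import *
def Z(f,x,y): return cv2.resize(f["image"][y:y+30,x:x+40,::-1],(400,300),interpolation=cv2.INTER_CUBIC)
s0,c0,s1,c1,w=map(load,("side0","scene0","side1","scene1","wrist1"))
a=np.vstack([np.hstack([Z(s0,290,245),Z(c0,300,252)]),np.hstack([Z(s1,290,245),Z(c1,300,252)])])
cv2.imwrite("pics/z4.png",a)
crop(w,290,220,53,60,10,"pics/z5.png")
```

```text
(no output)
```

View pics/z4.png

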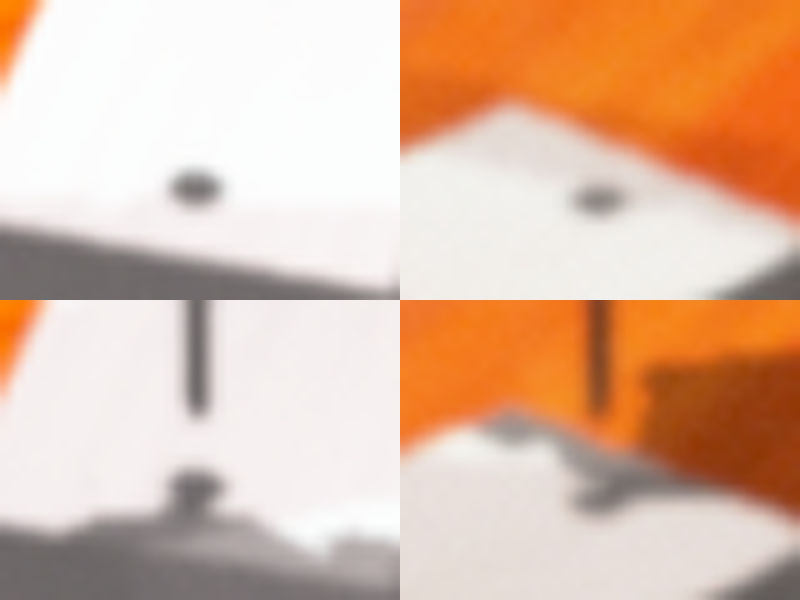

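View pics/z5.png

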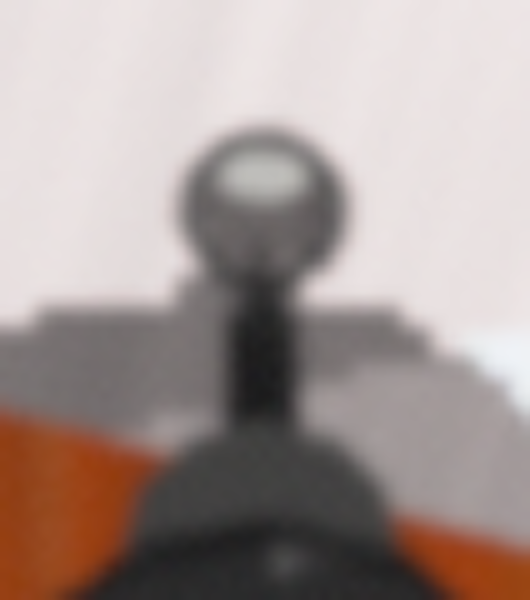

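Run:
```python
from h import *
s0,c0,s1,c1,w=map(load,("side0","scene0","side1","scene1","wrist1"))
h=[(s0,(309.05,263.35)),(c0,(319.35,271.45)),(w,(315.9,240.3))]
t=[(s1,(309.35,256.1)),(c1,(319.35,263.1)),(w,(315.8,246.7))]
for k in ([0,1],[0,1,2],[0,2]):
    H,r1=tri([h[i] for i in k]);T,r2=tri([t[i] for i in k]);print(k,H.round(4),T.round(4),(T-H).round(4),np.round(r1,4),np.round(r2,4))
for f,p in h: print(atz(f,p,.024).round(4))
for f,p in t: print(atz(f,p,.042).round(4))
```

```text
[0, 1] [0.5539 0.105  0.0235] [0.5542 0.104  0.0426] [ 0.0004 -0.001   0.0191] [0.0003 0.0003] [0.0005 0.0005]
[0, 1, 2] [0.5537 0.1073 0.0229] [0.5538 0.1075 0.0417] [0.0001 0.0003 0.0188] [0.001  0.0018 0.0018] [0.0016 0.0027 0.0026]
[0, 2] [0.5542 0.1084 0.0209] [0.5544 0.1093 0.0386] [0.0002 0.0009 0.0177] [0.0001 0.0001] [0.0004 0.0004]
[0.5542 0.1047 0.024 ]
[0.553 0.106 0.024]
[0.5541 0.1094 0.024 ]
[0.5547 0.1051 0.042 ]
[0.5542 0.1032 0.042 ]
[0.554  0.1104 0.042 ]
```

Every view puts the tip within about 1 mm of the hole axis, against 2 mm of clearance. I'll do a guarded descent into the mouth, well below the trip force.

Run:
```python
from h import *
from plant import robot
D=[np.pi,0,0]
r=robot.move_straight([0.5539,0.1093,0.113],vel=0.02,attitude=D,contact_N=2.5)
s=robot.sense();print(r,s["tcp_pos"],s["wrist_force"],s["t"])
for n in ["side","scene","wrist"]: f=robot.grab_frame(n);pickle.dump(f,open(n+"2.pkl","wb"))
def Z(f,x,y,w=48,h=36): return cv2.resize(f["image"][y:y+h,x:x+w,::-1],(400,300),interpolation=cv2.INTER_CUBIC)
cv2.imwrite("pics/in.png",np.hstack([np.vstack([Z(load("side2"),285,240),Z(load("scene2"),295,247)]),cv2.resize(load("wrist2")["image"][210:290,290:343,::-1],(398,600),interpolation=cv2.INTER_CUBIC)]))
```

```text
False [0.55401372 0.10933469 0.11314454] [ 0.50156399 -1.34564825 -2.2687561 ] 11.8417
```

View pics/in.png

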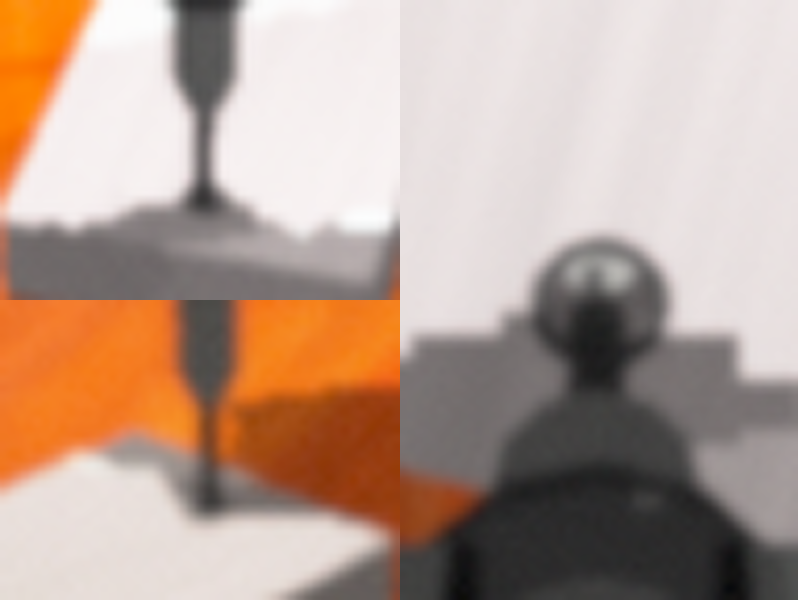

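All three views show the nose inside the hole (side crop 204,200; scene crop 210,505; wrist crop 597,300). Next I'll descend gently to the workpiece, then press in small steps watching for the trip.

```bash
cat > press.py <<'E'
from h import *
from plant import robot
D=[np.pi,0,0]
def F():
    v=[]
    for _ in range(4): v.append(robot.sense()["wrist_force"]); robot.sleep(0.01)
    return np.mean(v,0)
f0=F()
r=robot.move_straight([0.5539,0.1093,0.0955],vel=0.015,attitude=D,contact_N=2.5)
s=robot.sense();print(r,s["tcp_pos"],s["wrist_force"]-f0,s["t"])
if r:
    z0=s["tcp_pos"][2]; z=z0; pk=0
    for i in range(36):
        z-=0.0003
        robot.move_straight([0.5539,0.1093,z],vel=0.015,attitude=D)
        f=F()-f0; s=robot.sense()
        print(i,round((z0-z)*1e3,2),round((z0-s["tcp_pos"][2])*1e3,2),f.round(1))
        if pk>8 and f[2]<pk-2.5: print("TRIP");break
        pk=max(pk,f[2])
        if f[2]>20 or np.hypot(f[0],f[1])>10: print("ABORT");break
print(robot.sense()["t"],robot.sense()["tcp_pos"])
E
python3 press.py
```

```text
True [0.55371834 0.10921124 0.09855959] [0.8980942  0.13930249 4.20319337] 12.9
0 0.3 0.2 [-0.6 -0.2  4.3]
1 0.6 0.64 [ 0.3 -0.2  4.2]
2 0.9 0.94 [-0.1 -0.1  4.4]
3 1.2 1.19 [-0.8  0.5  4.8]
4 1.5 1.5 [-0.8  0.4  4.9]
5 1.8 1.8 [-0.6  0.3  4.7]
6 2.1 2.11 [-0.5 -0.1  4.5]
7 2.4 2.37 [-1.   0.1  5.4]
8 2.7 2.73 [-0.6  0.3  4.4]
9 3.0 3.03 [-0.3  0.1  4.8]
10 3.3 3.29 [-0.5  0.3  5.4]
11 3.6 3.59 [-0.3 -0.2  5.3]
12 3.9 3.91 [-0.9 -0.2  5.2]
13 4.2 4.2 [-0.6 -0.2  5.1]
14 4.5 4.53 [-0.6 -0.3  5. ]
15 4.8 4.8 [-0.3 -0.   5.6]
16 5.1 5.08 [-0.6 -0.3  5.4]
17 5.4 5.4 [-0.4 -0.2  5.4]
18 5.7 5.68 [-0.9 -0.1  5.8]
19 6.0 5.89 [-0.6  0.   6.8]
20 6.3 6.12 [-1.3 -0.4  7.7]
21 6.6 6.36 [-1.4  0.2  7.7]
22 6.9 6.6 [-0.8 -0.4  8.4]
23 7.2 6.85 [-0.9 -0.4  8.9]
24 7.5 7.08 [-0.9 -0.   8.9]
25 7.8 7.32 [-1.3 -0.1  9.2]
26 8.1 7.58 [-1.3 -0.4 10.2]
27 8.4 7.83 [-1.9 -1.  10.2]
28 8.7 8.02 [-1.8 -0.1  9.9]
29 9.0 8.27 [-1.8 -0.4 11.3]
30 9.3 8.53 [-1.9 -0.7 11.2]
31 9.6 9.16 [-1.2 -0.3  8.8]
TRIP
21.9667 [0.55405786 0.10934778 0.08939701]
```

Run:
```python
from h import *
from plant import robot
robot.sleep(0.1)
v=[];z=[]
for _ in range(15):
    s=robot.sense();v.append(s["wrist_force"]);z.append(s["tcp_pos"][2]);robot.sleep(0.02)
print(np.mean(v,0),np.std(v,0),np.mean(z),s["t"],s["opening"])
f=robot.grab_frame("side");pickle.dump(f,open("side3.pkl","wb"))
crop(f,275,185,80,75,8,"pics/press.png")
```

```text
[-1.20954992 -0.28967597  6.90264086] [0.46669663 0.49021181 1.0382628 ] 0.08940489229277605 22.3 0.1661655797122591
```

View pics/press.png

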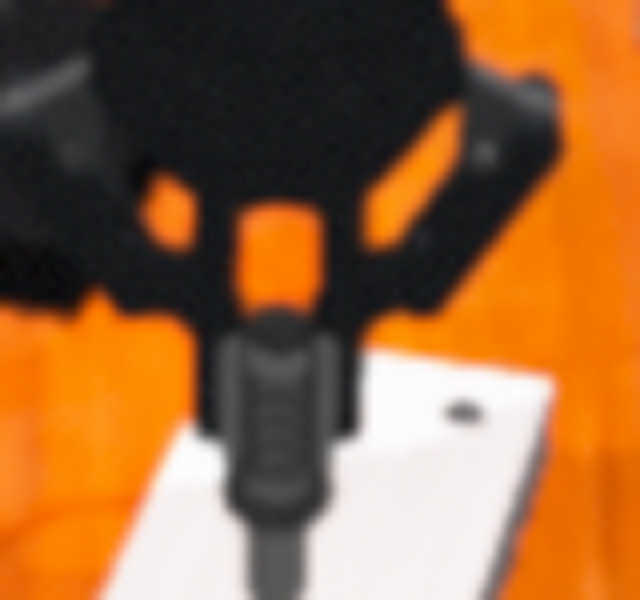

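The force fell from 11.2 to about 9 N and the arm jumped 0.63 mm, but that's less than the 3 N drop quoted. At about 9.3 mm there's still room before the 11.5 mm stop, so I'll continue slightly. If it has tripped, the force should fall towards 6 N.

Run:
```python
from h import *
from plant import robot
D=[np.pi,0,0]
zc=0.09855959-0.0096
for i in range(4):
    zc-=0.0003
    robot.move_straight([0.5539,0.1093,zc],vel=0.01,attitude=D)
    v=[];z=[]
    for _ in range(12):
        s=robot.sense();v.append(s["wrist_force"][2]);z.append(s["tcp_pos"][2]);robot.sleep(0.015)
    print(i,round(np.mean(v)+2.27,2),round(np.std(v),2),"stroke",round((0.09855959-np.mean(z))*1e3,2))
    if np.mean(v)+2.27<7.2 or np.mean(v)+2.27>13.5: break
print(robot.sense()["t"])
```

```text
0 6.21 0.52 stroke 9.89
22.8167
```

The force is 6.2 N at 9.9 mm, so it has tripped, clear of the stop. I'll withdraw and check that the punch hasn't shifted in the grip, in the same pose as before.

Run:
```python
from h import *
from plant import robot
D=[np.pi,0,0]
robot.move_straight([0.5539,0.1093,0.135],vel=0.04,attitude=D)
robot.sleep(0.2)
s=robot.sense();print(s["tcp_pos"],s["wrist_force"])
for n in ["side","scene"]: f=robot.grab_frame(n);pickle.dump(f,open(n+"4.pkl","wb"))
def Z(f,x,y,w=48,h=72): return cv2.resize(f["image"][y:y+h,x:x+w,::-1],(400,600),interpolation=cv2.INTER_CUBIC)
for a in "12": pass
cv2.imwrite("pics/cmp.png",np.hstack([Z(load("side1"),285,200),Z(load("side4"),285,200)]))
cv2.imwrite("pics/cmp2.png",np.hstack([Z(load("scene1"),295,207),Z(load("scene4"),295,207)]))
robot.move_straight([0.5539,0.1093,0.20],vel=0.1,attitude=D)
robot.move_straight([0.5637,-0.187,0.225],vel=0.15,attitude=D)
print(robot.sense()["t"])
```

```text
[0.55377193 0.10927075 0.13478261] [-1.20049352  0.37135413 -2.55618886]
27.3583
```

View pics/cmp.png

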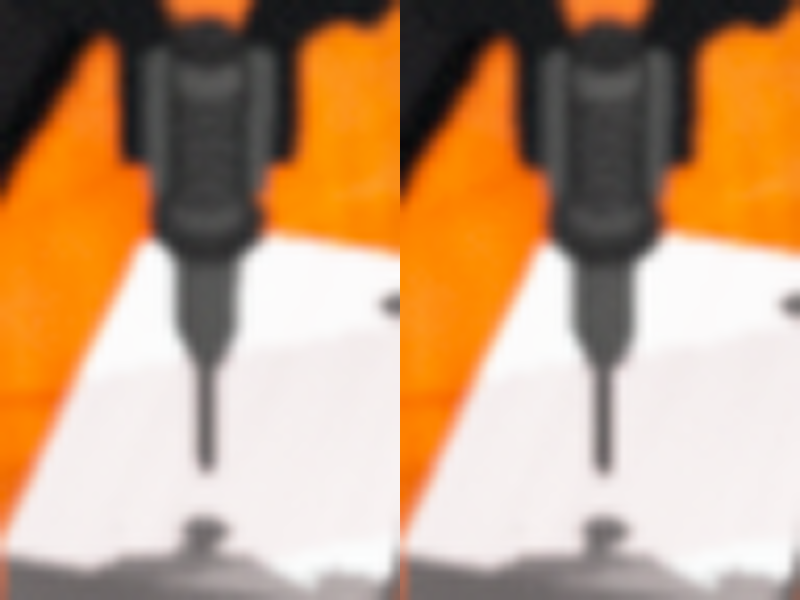

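View pics/cmp2.png

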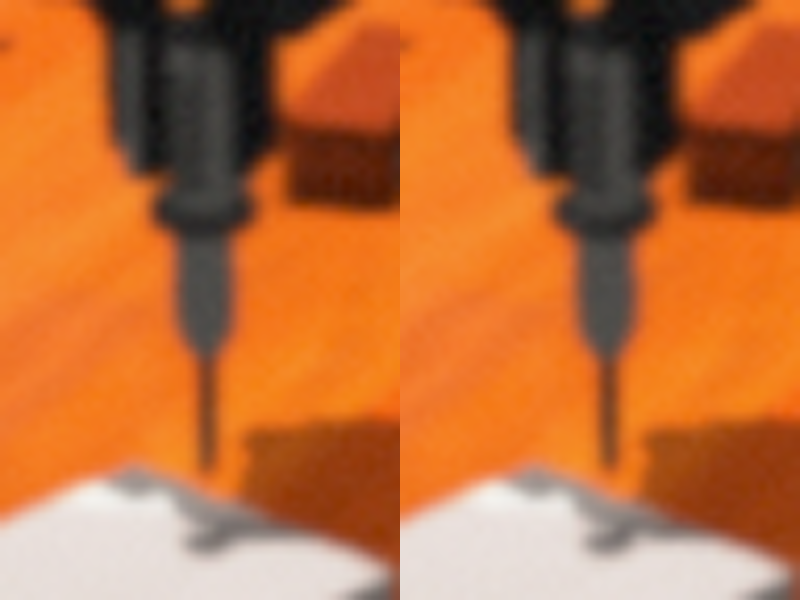

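There's no slip: the nose ends at crop row 470 both before and after. It is fully out again and the bodies line up. I'll put it back at the recorded place with contact guards.

Run:
```python
from h import *
from plant import robot
D=[np.pi,0,0]
h=pickle.load(open("home.pkl","rb"));print(h)
r=robot.move_straight([0.5637,-0.187,0.112],vel=0.06,attitude=D,contact_N=3)
s=robot.sense();print(r,s["tcp_pos"],s["wrist_force"],s["t"])
if not r:
    r=robot.move_straight([0.5637,-0.187,0.1015],vel=0.015,attitude=D,contact_N=3.5)
    s=robot.sense();print(r,s["tcp_pos"],s["wrist_force"],s["t"])
f=robot.grab_frame("side");crop(f,270,320,106,80,7,"pics/back.png")
```

```text
[ 0.56370256 -0.18704429  0.10330136]
False [ 0.56392109 -0.18706167  0.11233625] [-0.16412832 -0.06984862 -2.23599795] 29.3917
True [ 0.56354466 -0.1869637   0.10327217] [-0.77177048  0.3718171   5.45063743] 29.9667
```

View pics/back.png

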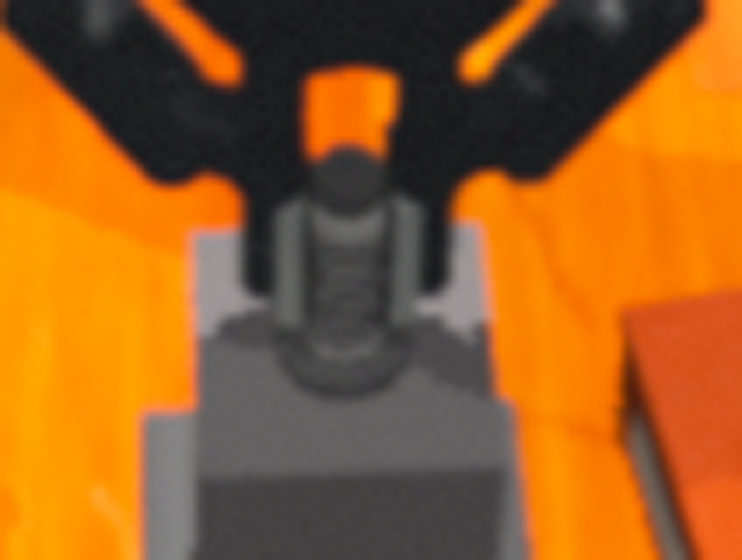

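The flange is seated at the same height as at pickup (TCP z 0.1033). I'll release and retreat.

Run:
```python
from h import *
from plant import robot
D=[np.pi,0,0]
robot.grip(1.0); robot.sleep(0.3)
robot.move_straight([0.5637,-0.187,0.21],vel=0.08,attitude=D)
robot.goto([0.60,-0.02,0.26],D); robot.sleep(0.3)
s=robot.sense();print(s["wrist_force"],s["t"])
f=robot.grab_frame("side");pickle.dump(f,open("side5.pkl","wb"));g=robot.grab_frame("scene")
a=lambda f,x,y:cv2.resize(f["image"][y:y+150,x:x+100,::-1],(400,600),interpolation=cv2.INTER_CUBIC)
cv2.imwrite("pics/fin.png",np.hstack([a(load("side0"),270,300),a(f,270,300)]))
cv2.imwrite("pics/fin2.png",np.hstack([a(load("scene0"),320,130),a(g,320,130)]))
cv2.imwrite("pics/fin3.png",f["image"][:,:,::-1])
```

```text
[-0.32776122 -0.40980458  0.20519888] 33.55
```

View pics/fin.png

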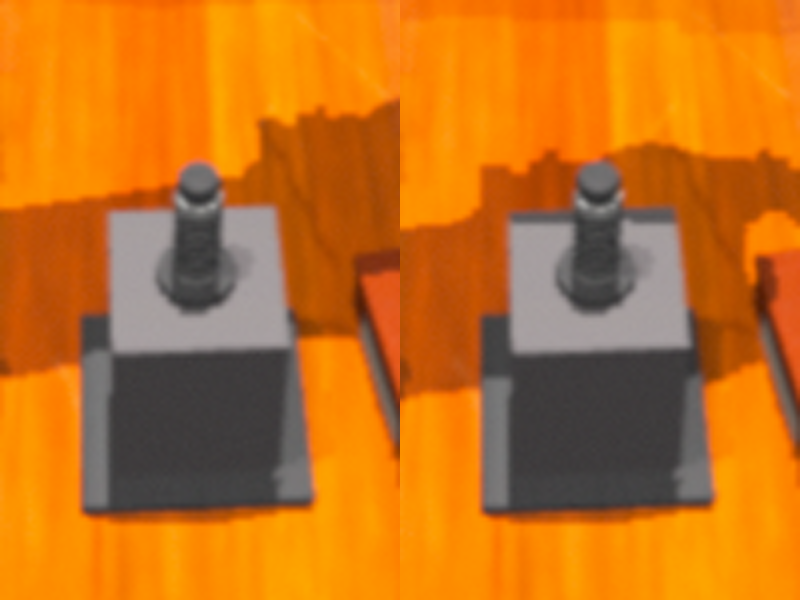

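View pics/fin2.png

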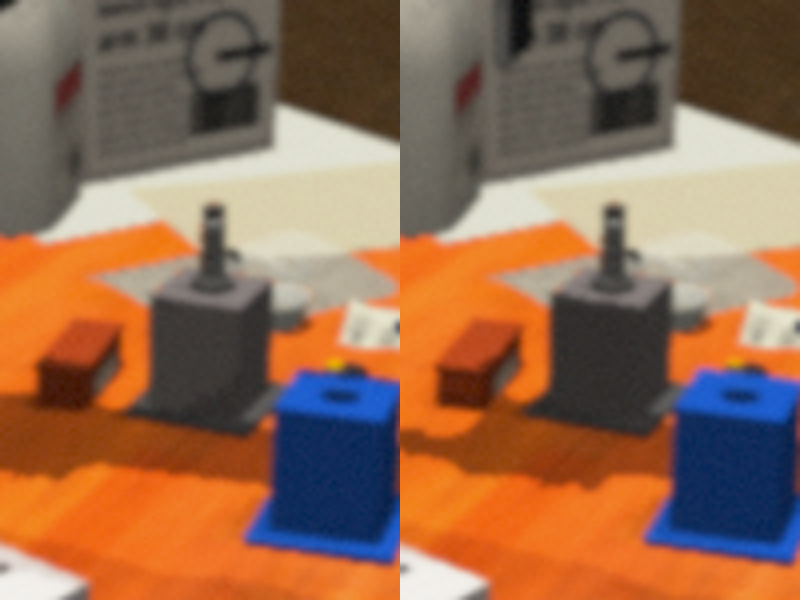

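View pics/fin3.png

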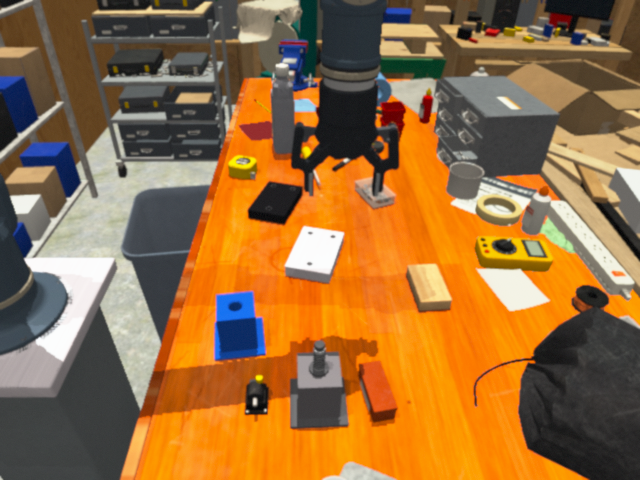

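The punch stands upright and fully home, with its cap at the same place as before (crop 198,180). The motor, box and sanding block look unmoved, so I'm handing in.

Run:
```python
from plant import robot
robot.close_job()
```

```text
the job is handed in; nothing more can be done
```

I marked the workpiece through the aluminium jig's lone hole, put the punch back in the grey stand and handed the job in at about 34 s of the 64 s allowed.

- **Mark:** the punch met the workpiece about 14 mm down the hole. The force rose to about 11 N at roughly 8.5 mm of stroke, then dropped.
- **Trip:** the first drop read only about 2.3 N, less than the 3 N quoted. I pressed on to 9.9 mm, where it read 6.2 N, as a tripped punch should. I stopped there, 1.6 mm short of the hard stop.
- **Return:** the punch did not slip in the grip and its nose sprang fully out again. It seated at the same height as at pickup (TCP z 0.1033 m). Before and after pictures from two cameras show it upright and home, and the brass box, motor and sanding block look unmoved.
- **Disagreement:** the wrist camera and the fixed cameras differed by about 4 to 5 mm in y on where the hole was. I relied on the tip's position relative to the hole as seen in all three views, and the nose went in without touching the top.

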